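# Spot-check a plate edge with the straightedge and hold it up

## Task

Take the straightedge by its handle from its wooden rest, bring it down to the bench and keep one long edge of its blade pressed flush against the clamped plate's free long face, spanning the whole length of that face, for a good second. Then lift it clear and finish holding it in the gripper above that face, steady and level, about 15 cm above the bench, so that the mechanic can look for contact marks: do not put it down or let go. Leave the screwdriver, the bearing ring, the yellow block and the bolt where they lie.

Things in the scene. Friction and masses are not known exactly. Their poses are not given: they have to be found in the camera images.
- straightedge: loose steel straightedge, 0.28 to 0.56 kg, handle up on the wooden rest. Blade 240 mm long (own y), 50 wide (own x), 10 thick. Handle: upright rib along the blade's middle, 80 mm long (own y), 14 thick (own x), from 10 to 50 mm above the blade's underside. Symmetrical, balances at its middle. Origin: centre of the blade's underside, 25 mm from either long edge; z up
- handle (a point): point in the handle rib, midway along it and across it, 39 mm above the blade's underside (11 mm below the rib's top); axes as the straightedge's. Grip here, fingers closing along own x on the rib's flat sides.
- plate: machined aluminium plate, a dark bore and four small dark holes in its top, fixed to the bench, 90 mm deep (own x), 180 long (own y), 16 high. Own -x side, towards the robot: the free long face. Two dark toe clamps, up to 31 mm high, sit on the rear long edge, 27 to 77 mm behind the plate's middle. Origin: centre of the underside, on the bench; z up
- plate_face (a point): middle of the plate's free long face (own -x side), at its lower edge on the bench; axes as the plate's, so -x points straight out of the face towards the robot and y runs along the face.
- rest: low wooden board fixed to the bench, 60 x 180 x 12 mm (own x, y, z), on which the straightedge lies at the start; origin at the centre of its underside. The plate may be on the left and the rest on the right, or the other way round. (A plain flat bar without a handle, lying on the bench further off, is not the straightedge.)
- screwdriver: bystander, loose: screwdriver with a teal handle, about 190 mm long, lying between the plate and the wooden rest; origin on its underside or axis. Leave it alone.
- bearing: bystander, loose: steel bearing ring, 52 mm outside diameter, 16 mm high; origin on its underside or axis. Leave it alone.
- wax_block: bystander, loose: yellow block, 45 x 60 x 30 mm; origin on its underside or axis. Leave it alone.
- bolt: bystander, loose: steel hexagon bolt, 68 mm long, lying beside the bearing ring; origin on its underside or axis. Leave it alone.
Mind the look-alikes: they are no part of the job. What is shaped like the straightedge but purple is not meant.

How it is judged:
By the outcome, as a careful person would: the job done as asked, in the order asked, and still so for the second after the job is handed in, while the arm keeps its last pose, push and grip.
It also fails if it takes over 58 s, if anything falls off the work surface, if the arm or the gripper's body presses on something with over 40 N, if the wrist force passes 120 N, or if a joint passes its speed limit or range.

## Robot

A 6-joint arm with a two-finger parallel gripper is mounted at the origin on the work surface. World frame = base frame: x ahead of the robot, y to its left, z up, the work surface at z = 0. Lengths are in m, angles in degrees, forces in N, time in s.
With the tool pointing down it reaches from about 0.25 to 0.725 m from the base axis. Payload 9.7 kg.
Tool frame: the origin (TCP) lies midway between the tips of the shut fingers; the grasp point (between the pads) lies 19 mm behind it; z points along the fingers, y is the line along which they close (so a half turn about z gives the same grasp; the last joint's range is limited). The gripper opens to 85 mm and grips with 20 to 120 N. Pads are 22 mm wide; open, the fingers measure 114 mm over their backs; the gripper's body (76 mm by 85 mm) begins 54 mm behind the grasp point. The pads swing forward as they close: fully open they stand 13 mm farther back than shut.
Start: joints at [-75.229, 4.979, 10.078, 95.1, 0, 90], TCP at [0.14, -0.532, 0.231] pointing down, gripper open.
Joint ranges: [-179.16, 179.16], [-48.56, 103.87], [-65.8, 70.77], [-126.05, 130.52], [-82.76, 87.17], [-180, 180]. Speed limits (degrees/s): [127.2, 127.2, 147.25, 180, 180, 180].

## Interface

Orientations are given as [roll, pitch, yaw] about the fixed x, y, z axes, in that order (R = Rz(yaw) Ry(pitch) Rx(roll)).
In Python, from workcell import readout, imaging, bot, spotter gives the robot as it stands.
- The arm moves only by the shell command python3 -m jog 'ROWS' [FORCE]. ROWS is JSON, a list of rows, each an object with "rotation": the turn, a rotation vector about the world's x, y, z in degrees, a list of three; "translation": the shift along the world's x, y, z in mm, a list of three; "grip": the finger opening in mm, from 0 to 85.4. In form: [{"rotation": [wx, wy, wz], "translation": [dx, dy, dz], "grip": grip}, ...]. A call has 1 to 20 rows; each row is the pose to reach, as a shift and turn from the pose commanded when the call began; what a row does not reach only later rows make up. A row lasts 1/10 s, in which the tool goes at most 50 mm and 8.59 degrees, less where a joint would pass 70% of its speed; a pose out of reach is approached as far as the arm can. A call with a gripper value outside its range is refused whole. The fingers move at their own pace and stop on an object; FORCE is the grip in N (left out, the last holds). Time passes only in rows, so rows that repeat a pose let the fingers close. It gives the time, the measured TCP pose, the force, the opening and the grip force at its end, in the units of the state.
- readout.get_obs(): the state, without advancing time (a new reading comes with each control period).
- imaging.camera(name): name is "side" or "top" or "wrist"; returns (picture, depth): 384x512x3 uint8, red, green, blue; 384x512 float32, m along the optical axis (not along the pixel's ray), 0 where there is no reading.
- imaging.camera_info(name): a dict with "vertical_fov" (degrees; the focal length in pixels is half the picture's height over the tangent of half this angle, whatever the lens; pixels are square), "cx", "cy" (the principal point, pixels), "k1" (the pictures are not rectified: a ray, as slopes to the right and down, at radius r is drawn at 1 + k1 r^2 times it, then the intrinsics apply), "extrinsics" (4x4, takes a point from camera to world coordinates); the wrist camera has in their place "tool_from_camera" (4x4, takes a point from camera to tool coordinates, whose origin is the TCP and whose axes are the flange's). Camera axes: x right, y down, z forward; pixel columns grow to the right and rows downward; lengths in m; the calibration is good to about 2 mm. A picture is of the moment at which its call begins: read the wrist's pose just before it. camera_info takes no time and is no camera call.
- bot.job_done(): hands the job in; it is judged then, once.
Trained networks look in the newest picture that a camera, given by its name, has taken for a name from the list of things; names that differ only in an ending like _2 or _b are one class to them, and where a whole thing is asked for, a point or a joint stands for the part that bears it (a point fixed in the world has none). Each returns a list of dicts, best first, with "confidence" (0 to 1); they miss things now and then, are a little off and sometimes report something else, mostly with a low value. They report only what shows in the picture. A call takes as long as a camera call. They do not tell look-alikes from the thing itself.
- spotter.spot_in(camera, target): "box" ([centre column, centre row, width, height] in pixels, round what is visible of it).
- spotter.mark_of(camera, target): "uv" ([column, row] in pixels: a listed point, or the origin of a listed thing).
The state is a dict: "time": time; "q": joint angles; "qd": joint speeds; "joint_efforts": joint torques, N m; "ee_pos": TCP position; "tcp_rot": TCP orientation; "wrist_force": force on the tool from outside, world axes, zero at the start; "torque": the same for the moment, N m; "opening": finger opening in m; "grasp_force": force on a finger pad.
Only numpy, scipy, OpenCV 4.12 (cv2) and the standard library are available. Lean on these libraries where they do the work, as an engineer would, in place of code of your own. Each camera call takes 0.05 s, during which the arm holds its last target. There are 200 camera calls.

## Working session

There is one attempt and no reset: what is moved stays moved. The work goes in short steps, Python scripts to look and compute and a shell command to move; the robot and the scene stay as the last step left them, time stands still between calls to the robot, and variables do not carry over. Pictures are saved under pics/ and viewed, at most 10 in all, crops included, and the job is handed in when it is done.

```bash
mkdir -p pics; cat > h.py <<'E'
import numpy as np, cv2
from workcell import readout, imaging, bot, spotter
def K(name):
    i=imaging.camera_info(name); f=192/np.tan(np.radians(i["vertical_fov"])/2)
    return i,f
def cloud(name,depth,obs=None):
    i,f=K(name); v,u=np.mgrid[0:384,0:512].astype(float)
    x=(u-i["cx"])/f; y=(v-i["cy"])/f
    x0,y0=x.copy(),y.copy()
    for _ in range(20):
        s=1+i["k1"]*(x0**2+y0**2); x0=x/s; y0=y/s
    P=np.stack([x0*depth,y0*depth,depth],-1)
    if "extrinsics" in i: T=np.array(i["extrinsics"])
    else:
        from scipy.spatial.transform import Rotation as R
        T=np.eye(4);T[:3,:3]=R.from_euler('xyz',obs["tcp_rot"],degrees=True).as_matrix();T[:3,3]=obs["ee_pos"]
        T=T@np.array(i["tool_from_camera"])
    return P@T[:3,:3].T+T[:3,3]
def shot(name,fn=None):
    o=readout.get_obs(); p,d=imaging.camera(name)
    if fn: cv2.imwrite("pics/"+fn,cv2.cvtColor(p,cv2.COLOR_RGB2BGR))
    return p,d,cloud(name,d,o)
E
python3 - <<'E'
from h import *
p,d,c=shot("top","top1.png"); np.save("top.npy",c); np.save("topp.npy",p)
for t in ["straightedge","handle","plate","plate_face","rest","screwdriver","bearing","wax_block","bolt"]:
    for r in spotter.mark_of("top",t)[:3]:
        u,v=np.round(r["uv"]).astype(int); print(t,round(r["confidence"],2),(u,v),c[min(max(v,0),383),min(max(u,0),511)].round(3))
p,d,c=shot("side","side1.png")
print(readout.get_obs()); print(imaging.camera_info("top"))
E
```

```text
straightedge 0.85 (np.int64(223), np.int64(209)) [0.574 0.204 0.061]
straightedge 0.66 (np.int64(114), np.int64(172)) [0.678 0.484 0.051]
straightedge 0.29 (np.int64(220), np.int64(206)) [0.582 0.211 0.062]
handle 0.92 (np.int64(223), np.int64(205)) [0.584 0.204 0.06 ]
handle 0.68 (np.int64(112), np.int64(167)) [0.692 0.49  0.049]
plate 0.75 (np.int64(401), np.int64(216)) [ 0.547 -0.252  0.022]
plate_face 0.79 (np.int64(398), np.int64(235)) [ 0.499 -0.246  0.004]
rest 0.69 (np.int64(296), np.int64(143)) [0.745 0.013 0.031]
rest 0.62 (np.int64(225), np.int64(207)) [0.579 0.199 0.059]
screwdriver 0.93 (np.int64(302), np.int64(231)) [0.515 0.005 0.023]
bearing 0.81 (np.int64(310), np.int64(175)) [ 0.664 -0.024  0.002]
wax_block 0.85 (np.int64(295), np.int64(142)) [0.748 0.015 0.027]
bolt 0.51 (np.int64(285), np.int64(175)) [0.665 0.043 0.007]
{'time': 0.55, 'q': array([-7.52294760e+01,  4.97953413e+00,  1.00789849e+01,  9.51018952e+01,
       -7.16192455e-04,  9.00000441e+01]), 'qd': array([ 0.0223416 , -0.02124056, -0.02005069,  0.04438842,  0.02632319,
       -0.00899215]), 'joint_efforts': array([-1.56155860e-03, -5.19740438e+01,  4.64619970e+01,  1.63865116e-03,
       -1.98763007e-05, -7.75516185e-06]), 'ee_pos': array([ 0.1402141 , -0.53181063,  0.23128497]), 'tcp_rot': array([-1.79997556e+02,  7.16194334e-04,  1.47704799e+01]), 'wrist_force': array([-0.30277842,  0.16639899, -0.15361271]), 'torque': array([0.01061511, 0.02326872, 0.00287205]), 'grasp_force': 0.0, 'opening': 0.08551783217026743}
{'vertical_fov': 45.12648950338941, 'cx': 252.8824089330321, 'cy': 194.9127578045255, 'k1': -0.032215271656134324, 'extrinsics': array([[-0.02518942, -0.99272272,  0.1177586 ,  0.47093063],
       [-0.99951959,  0.02713778,  0.01497106,  0.11075849],
       [-0.01805782, -0.11732492, -0.99292939,  1.21502264],
       [ 0.        ,  0.        ,  0.        ,  1.        ]])}
```

View pics/top1.png

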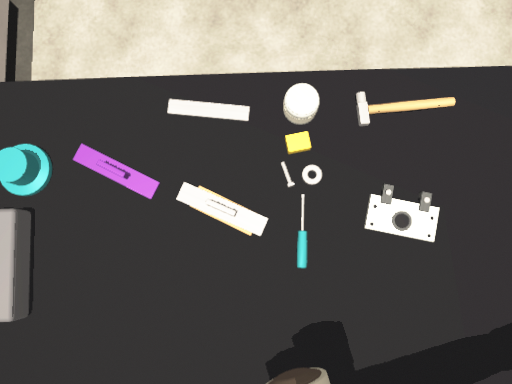

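View pics/side1.png

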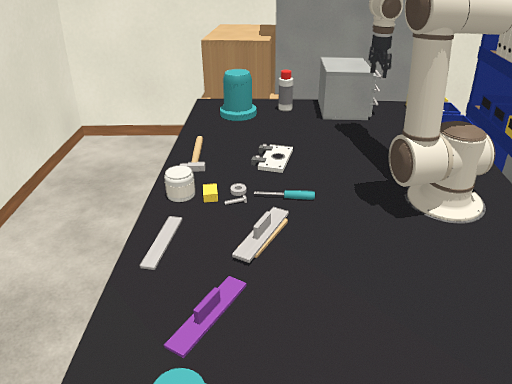

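The top view shows the steel straightedge on its rest at about (222,209), the purple look-alike at (115,171) and the plate at (402,218), with its clamps on the far edge. The screwdriver lies between them at (302,235). Next I'll fit the poses.

```bash
python3 - <<'E'
from h import *
c=np.load("top.npy"); p=np.load("topp.npy")
def fit(mask,n):
    m=mask.astype(np.uint8); k,l,s,_=cv2.connectedComponentsWithStats(m); j=1+np.argmax(s[1:,4]); q=c[l==j]
    r=cv2.minAreaRect((q[:,:2]*1000).astype(np.float32)); print(n,len(q),r,np.median(q[:,2]).round(4)); print(cv2.boxPoints(r).round(0).tolist())
v,u=np.mgrid[0:384,0:512]
print("bench z",np.median(c[280:330,150:250,2]), np.median(c[240:260,370:430,2]))
br=p.min(-1)>150
sel=(abs(u-222)<55)&(abs(v-209)<35)
fit(sel&br&(c[...,2]>.012)&(c[...,2]<.035),"blade")
fit(sel&(c[...,2]>.042),"handle")
sel=(abs(u-402)<45)&(abs(v-218)<32)
fit(sel&br,"plate bright")
for a in ("plate",):
  print(np.median(c[sel&br][:,2]))
E
```

```text
bench z 0.00041624052842381687 0.0005282904155784474
blade 1676 ((580.3197631835938, 212.22019958496094), (240.3377685546875, 58.773475646972656), 62.908145904541016) 0.0224
[[499.0, 119.0], [552.0, 92.0], [661.0, 306.0], [609.0, 333.0]]
handle 191 ((544.6126708984375, 170.97378540039062), (187.49119567871094, 32.66071319580078), 49.13850402832031) 0.0621
[[471.0, 111.0], [496.0, 89.0], [618.0, 231.0], [594.0, 253.0]]
plate bright 2070 ((541.1868896484375, -124.57965087890625), (129.96893310546875, 473.6960754394531), 1.2793184518814087) 0.0164
[[471.0, 111.0], [482.0, -363.0], [611.0, -360.0], [601.0, 114.0]]
0.01650386217150923
```

```bash
python3 -m jog '[{"rotation":[0,0,65],"translation":[340,282,120],"grip":85},{"rotation":[0,0,65],"translation":[340,282,120],"grip":85},{"rotation":[0,0,65],"translation":[340,282,120],"grip":85},{"rotation":[0,0,65],"translation":[340,282,120],"grip":85},{"rotation":[0,0,65],"translation":[340,282,120],"grip":85},{"rotation":[0,0,65],"translation":[340,282,120],"grip":85},{"rotation":[0,0,65],"translation":[340,282,120],"grip":85},{"rotation":[0,0,65],"translation":[340,282,120],"grip":85},{"rotation":[0,0,65],"translation":[340,282,120],"grip":85},{"rotation":[0,0,65],"translation":[340,282,120],"grip":85},{"rotation":[0,0,65],"translation":[340,282,120],"grip":85},{"rotation":[0,0,65],"translation":[340,282,120],"grip":85},{"rotation":[0,0,65],"translation":[340,282,120],"grip":85}]'
python3 - <<'E'
from h import *
p,d,c=shot("wrist","w1.png"); np.save("w1.npy",c); np.save("w1p.npy",p)
print(imaging.camera_info("wrist"))
for t in ["plate","plate_face"]:
    for r in spotter.mark_of("wrist",t)[:2]: print(t,r)
E
```

```text
time: 1.85
ee_pos: [0.4792, -0.2508, 0.3511]
tcp_rot: [-180.0, 0.0, 79.7]
wrist_force: [-0.3, -0.7, 0.3]
opening: 0.0848
grasp_force: 0.0
{'vertical_fov': 66.67623318058068, 'cx': 254.31037433293093, 'cy': 194.19588471379052, 'k1': -0.06544115987324023, 'tool_from_camera': array([[ 2.47542006e-04, -9.48051132e-01, -3.18117887e-01,
         8.19771161e-02],
       [ 9.99999959e-01,  1.88506944e-04,  2.16359332e-04,
         1.19492745e-03],
       [-1.45152279e-04, -3.18117928e-01,  9.48051139e-01,
        -1.42174288e-01],
       [ 0.00000000e+00,  0.00000000e+00,  0.00000000e+00,
         1.00000000e+00]])}
plate {'uv': [294.6, 143.6], 'confidence': 0.63}
plate_face {'uv': [263.3, 143.7], 'confidence': 0.97}
```

View pics/w1.png

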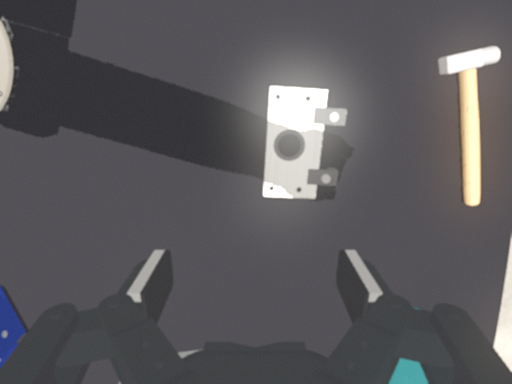

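The plate is at (295,143), with its free long face on the left running from (269,86) to (263,197). I'll fit that edge by intersecting its rays with the z=16 mm plane.

```bash
cat >> h.py <<'E'
def onplane(name,uv,z,obs=None):
    uv=np.atleast_2d(uv).astype(float); i,f=K(name)
    x=(uv-[i["cx"],i["cy"]])/f; s=x.copy()
    for _ in range(20): s=x/(1+i["k1"]*(s**2).sum(1,keepdims=True))
    from scipy.spatial.transform import Rotation as R
    if "extrinsics" in i: T=np.array(i["extrinsics"])
    else:
        T=np.eye(4);T[:3,:3]=R.from_euler('xyz',obs["tcp_rot"],degrees=True).as_matrix();T[:3,3]=obs["ee_pos"]
        T=T@np.array(i["tool_from_camera"])
    r=np.c_[s,np.ones(len(s))]@T[:3,:3].T; return T[:3,3]+r*((z-T[2,3])/r[:,2])[:,None]
E
python3 - <<'E'
from h import *
o=readout.get_obs(); p=np.load("w1p.npy").astype(float); c=np.load("w1.npy"); g=p.mean(-1)
print(o["ee_pos"],np.median(c[100:180,272:280,2]),np.median(c[220:240,200:320,2]))
E=[]
for v in range(92,194):
    row=g[v,250:285]; a,b=np.median(row[:10]),np.median(row[-10:]); t=(a+b)/2
    k=np.argmax(row>t); 
    if k>0: E.append([250+k-1+(t-row[k-1])/(row[k]-row[k-1]),v])
W=onplane("wrist",E,.016,o)[:,:2]
L=cv2.fitLine((W*1000).astype(np.float32),cv2.DIST_HUBER,0,.01,.01).ravel()
n=np.array([-L[1],L[0]]); print("line",L,"resid",np.std((W*1000-L[2:])@n), "yaw of y axis",np.degrees(np.arctan2(-L[0],L[1])) if L[1]>0 else np.degrees(np.arctan2(L[0],-L[1])))
m=((abs(c[...,2]-.016)<.006)&(g>110)).astype(np.uint8); m[:, :255]=0;m[:,345:]=0;m[:75]=0;m[210:]=0
q=c[m>0]; r=cv2.minAreaRect((q[:,:2]*1000).astype(np.float32)); print(r, cv2.boxPoints(r).round(1).tolist())
# image corners, same plane
cor=onplane("wrist",[[269,86],[328,89],[263,197],[317,199]],.016,o); print(cor.round(4))
# top cam check of edge
pt=np.load("topp.npy"); 
E
```

```text
[ 0.47937339 -0.25062158  0.35131443] 0.015797173578196544 -6.040879075355776e-05
line [ 2.2583069e-01  9.7416657e-01  4.9962106e+02 -2.4419775e+02] resid 0.8178151126382063 yaw of y axis -13.05173
((559.3865966796875, -260.1712951660156), (180.82374572753906, 119.14159393310547), 76.8658676147461) [[480.79998779296875, -334.70001220703125], [596.9000244140625, -361.79998779296875], [637.9000244140625, -185.6999969482422], [521.9000244140625, -158.60000610351562]]
[[ 0.5206 -0.1582  0.016 ]
 [ 0.6105 -0.1784  0.016 ]
 [ 0.4805 -0.3356  0.016 ]
 [ 0.5724 -0.3561  0.016 ]]
```

```bash
python3 -m jog '[{"rotation":[0,0,-17],"translation":[95,450,-50],"grip":85},{"rotation":[0,0,-17],"translation":[95,450,-50],"grip":85},{"rotation":[0,0,-17],"translation":[95,450,-50],"grip":85},{"rotation":[0,0,-17],"translation":[95,450,-50],"grip":85},{"rotation":[0,0,-17],"translation":[95,450,-50],"grip":85},{"rotation":[0,0,-17],"translation":[95,450,-50],"grip":85},{"rotation":[0,0,-17],"translation":[95,450,-50],"grip":85},{"rotation":[0,0,-17],"translation":[95,450,-50],"grip":85},{"rotation":[0,0,-17],"translation":[95,450,-50],"grip":85},{"rotation":[0,0,-17],"translation":[95,450,-50],"grip":85},{"rotation":[0,0,-17],"translation":[95,450,-50],"grip":85},{"rotation":[0,0,-17],"translation":[95,450,-50],"grip":85}]'
python3 - <<'E'
from h import *
p,d,c=shot("wrist","w2.png"); np.save("w2.npy",c); np.save("w2p.npy",p)
o=readout.get_obs(); print(o["ee_pos"],o["tcp_rot"])
for t,z in [("handle",.051),("straightedge",.012)]:
    for r in spotter.mark_of("wrist",t)[:2]: print(t,r,onplane("wrist",r["uv"],z,o).round(4))
E
```

```text
time: 3.2
ee_pos: [0.5751, 0.1997, 0.3011]
tcp_rot: [-180.0, 0.0, 62.8]
wrist_force: [-0.7, 0.0, 0.2]
opening: 0.0848
grasp_force: 0.0
[0.5751733  0.19909541 0.30153684] [1.79989429e+02 8.86403041e-03 6.27240982e+01]
handle {'uv': [255.0, 151.7], 'confidence': 0.75} [[0.5823 0.2081 0.051 ]]
straightedge {'uv': [252.2, 143.8], 'confidence': 0.69} [[0.5808 0.2141 0.012 ]]
straightedge {'uv': [344.3, 355.7], 'confidence': 0.69} [[ 0.5515 -0.2394  0.012 ]]
```

View pics/w2.png

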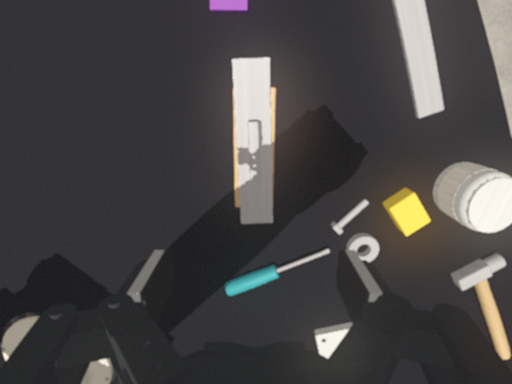

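The straightedge runs from (251,58) to (257,222), with its rib at about (254,145). The purple one is only visible at the top edge of the picture.

```bash
python3 - <<'E'
from h import *
o=readout.get_obs(); c=np.load("w2.npy"); p=np.load("w2p.npy")
C=onplane("wrist",[[233,58],[270.5,57.5],[241,223.5],[273,222.5]],.022,o)[:,:2]; print(C.round(4),C.mean(0)); d=C[:2].mean(0)-C[2:].mean(0); print("corner yaw",np.degrees(np.arctan2(-d[0],d[1])),np.linalg.norm(d))
v,u=np.mgrid[0:384,0:512]; s=(u>215)&(u<290)&(v>45)&(v<235)
for n,lo,hi in (("blade",.0185,.027),("rib",.053,.068)):
    m=(s&(c[...,2]>lo)&(c[...,2]<hi)).astype(np.uint8); q=c[m>0]; 
    k,l,st,_=cv2.connectedComponentsWithStats(m); q=c[l==1+np.argmax(st[1:,4])]
    r=cv2.minAreaRect((q[:,:2]*1000).astype(np.float32)); print(n,len(q),r,np.median(q[:,2]),q[:,:2].mean(0))
E
```

```text
[[0.6121 0.3291]
 [0.6569 0.3067]
 [0.5082 0.1118]
 [0.5539 0.0901]] [0.58278908 0.20943354]
corner yaw -25.49065805767983 0.240370790567926
blade 5079 ((581.266845703125, 210.37335205078125), (240.39022827148438, 50.54220962524414), 65.00390625) 0.021637112073874587 [0.58619731 0.22114338]
rib 638 ((581.2265625, 210.64385986328125), (80.4985122680664, 13.994099617004395), 64.91085815429688) 0.061507555997280916 [0.582057   0.21243608]
```

```bash
python3 -m jog '[{"rotation":[0,0,2.2],"translation":[6,10.5,-50],"grip":85},{"rotation":[0,0,2.2],"translation":[6,10.5,-100],"grip":85},{"rotation":[0,0,2.2],"translation":[6,10.5,-150],"grip":85},{"rotation":[0,0,2.2],"translation":[6,10.5,-190],"grip":85},{"rotation":[0,0,2.2],"translation":[6,10.5,-220],"grip":60},{"rotation":[0,0,2.2],"translation":[6,10.5,-240],"grip":50},{"rotation":[0,0,2.2],"translation":[6,10.5,-255],"grip":40},{"rotation":[0,0,2.2],"translation":[6,10.5,-264],"grip":40},{"rotation":[0,0,2.2],"translation":[6,10.5,-269],"grip":40},{"rotation":[0,0,2.2],"translation":[6,10.5,-269],"grip":40},{"rotation":[0,0,2.2],"translation":[6,10.5,-269],"grip":40}]' 40
python3 -m jog '[{"rotation":[0,0,0],"translation":[0,0,0],"grip":25},{"rotation":[0,0,0],"translation":[0,0,0],"grip":18},{"rotation":[0,0,0],"translation":[0,0,0],"grip":14},{"rotation":[0,0,0],"translation":[0,0,0],"grip":8},{"rotation":[0,0,0],"translation":[0,0,0],"grip":2},{"rotation":[0,0,0],"translation":[0,0,0],"grip":2},{"rotation":[0,0,0],"translation":[0,0,0],"grip":2}]' 40
```

```text
time: 4.45
ee_pos: [0.5818, 0.2108, 0.0333]
tcp_rot: [179.9, -0.1, 65.0]
wrist_force: [0.1, 0.2, 0.0]
opening: 0.0401
grasp_force: 0.0
time: 5.15
ee_pos: [0.5811, 0.2111, 0.0329]
tcp_rot: [-180.0, -0.0, 65.0]
wrist_force: [-4.3, 2.4, 6.2]
opening: 0.0134
grasp_force: 40.5
```

```bash
python3 -m jog '[{"rotation":[0,0,0],"translation":[0,0,0],"grip":2},{"rotation":[0,0,0],"translation":[0,0,0],"grip":2},{"rotation":[0,0,0],"translation":[0,0,5],"grip":2},{"rotation":[0,0,0],"translation":[0,0,15],"grip":2},{"rotation":[0,0,0],"translation":[0,0,35],"grip":2},{"rotation":[0,0,0],"translation":[0,0,60],"grip":2},{"rotation":[0,0,0],"translation":[0,0,90],"grip":2},{"rotation":[0,0,0],"translation":[0,0,120],"grip":2},{"rotation":[0,0,0],"translation":[0,0,140],"grip":2},{"rotation":[0,0,0],"translation":[0,0,150],"grip":2},{"rotation":[0,0,0],"translation":[0,0,150],"grip":2},{"rotation":[0,0,0],"translation":[0,0,150],"grip":2}]' 110
python3 - <<'E'
from h import *
p,d,c=shot("wrist","w3.png"); np.save("w3.npy",c); o=readout.get_obs(); print(o["ee_pos"],o["tcp_rot"],o["torque"],o["wrist_force"])
E
```

```text
time: 6.35
ee_pos: [0.581, 0.2105, 0.1811]
tcp_rot: [-179.9, 0.1, 65.0]
wrist_force: [-0.1, -0.3, -5.3]
opening: 0.0121
grasp_force: 107.7
[0.58077289 0.21046522 0.18065851] [-1.79909758e+02  9.54975400e-02  6.49686952e+01] [0.05841529 0.05798676 0.00503271] [ 0.56149953  0.6613373  -5.11831743]
```

View pics/w3.png

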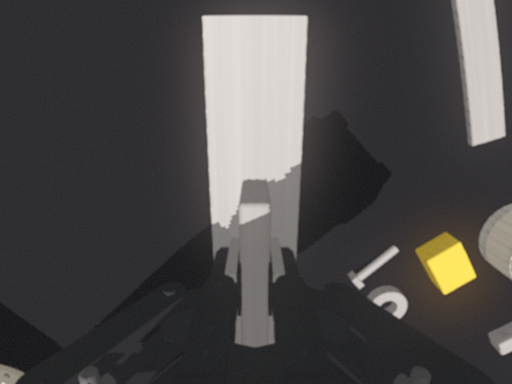

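The straightedge is held, with the blade filling columns 203–307 and its far end at row 16. I'll measure the blade's pose relative to the tool.

```bash
cat > meas.py <<'E'
from h import *
from scipy.spatial.transform import Rotation as R
def meas(c,o):
    Rm=R.from_euler('xyz',o["tcp_rot"],degrees=True).as_matrix(); q=((c-o["ee_pos"])@Rm)*1000
    m=(q[...,2]>0)&(q[...,2]<35)&(abs(q[...,1])<45)&(q[...,0]>-10)&(q[...,0]<140)
    a=q[m]; b=a[(a[:,0]>42)]
    A=np.c_[b[:,:2],np.ones(len(b))]; k=np.linalg.lstsq(A,b[:,2],rcond=None)[0]; e=b[:,2]-A@k; k=np.linalg.lstsq(A[abs(e)<2],b[abs(e)<2,2],rcond=None)[0]
    print("blade top z=%.1f slope along %.2f deg across %.2f deg"%(k[2],*np.degrees(np.arctan(k[:2]))))
    b=b[abs(b[:,2]-A@k)<2.5]
    lo,hi,xs=[],[],np.arange(45,115,3)
    for x in xs:
        s=b[abs(b[:,0]-x)<1.5][:,1]; lo.append(np.percentile(s,1)); hi.append(np.percentile(s,99))
    for n,e in (("lo",lo),("hi",hi)): 
        f=np.polyfit(xs,e,1); print(n,"at x=0: %.1f, angle %.2f"%(f[1],np.degrees(np.arctan(f[0]))))
    print("end x",np.percentile(b[:,0],99.7))
if __name__=="__main__": meas(np.load("w3.npy"),readout.get_obs())
E
python3 meas.py
```

```text
blade top z=11.0 slope along 0.08 deg across -0.03 deg
lo at x=0: -22.8, angle -0.06
hi at x=0: 26.0, angle -0.21
end x 119.6479087492675
```

```bash
python3 -m jog '[{"rotation":[0,0,2],"translation":[-5,-18,0],"grip":2},{"rotation":[0,0,3],"translation":[-16,-55,0],"grip":2},{"rotation":[0,0,4],"translation":[-27,-95,0],"grip":2},{"rotation":[0,0,5],"translation":[-38,-138,0],"grip":2},{"rotation":[0,0,6],"translation":[-50,-181,0],"grip":2},{"rotation":[0,0,7],"translation":[-62,-224,0],"grip":2},{"rotation":[0,0,8],"translation":[-74,-267,0],"grip":2},{"rotation":[0,0,9],"translation":[-86,-310,0],"grip":2},{"rotation":[0,0,10],"translation":[-98,-353,0],"grip":2},{"rotation":[0,0,11],"translation":[-109,-393,0],"grip":2},{"rotation":[0,0,12],"translation":[-118,-425,0],"grip":2},{"rotation":[0,0,12],"translation":[-122,-440,0],"grip":2},{"rotation":[0,0,12],"translation":[-124,-447,0],"grip":2},{"rotation":[0,0,12],"translation":[-124,-447,0],"grip":2},{"rotation":[0,0,12],"translation":[-124,-447,0],"grip":2}]'
python3 - <<'E'
from h import *
from meas import meas
from scipy.spatial.transform import Rotation as R
p,d,c=shot("wrist","w4.png"); o=readout.get_obs(); print(o["ee_pos"],o["tcp_rot"],o["wrist_force"]); meas(c,o)
pt,dt,_=shot("top","t4.png")
# free face visible in wrist view
g=p.mean(-1); m=(abs(c[...,2]-.016)<.004)&(g>90); q=c[m]; 
n=np.array([-.974,.226]); s=(q[:,:2]-[.5005,-.2465])@n*1000; print("plate pts",len(q),np.percentile(s,[50,90,98,99.5]))
E
```

```text
time: 7.9
ee_pos: [0.4575, -0.2354, 0.182]
tcp_rot: [-180.0, -0.0, 77.0]
wrist_force: [0.2, 0.3, -5.2]
opening: 0.0123
grasp_force: 107.8
[ 0.45758711 -0.23521764  0.18209475] [-1.79984377e+02 -2.48041496e-02  7.70367896e+01] [ 0.33869947  0.78345179 -4.34254568]
blade top z=11.5 slope along 0.07 deg across 0.01 deg
lo at x=0: -23.2, angle 0.08
hi at x=0: 25.8, angle -0.12
end x 119.04623788990992
plate pts 9806 [-48.28498302 -13.7590168   -8.30919007  -7.28846946]
```

View pics/w4.png

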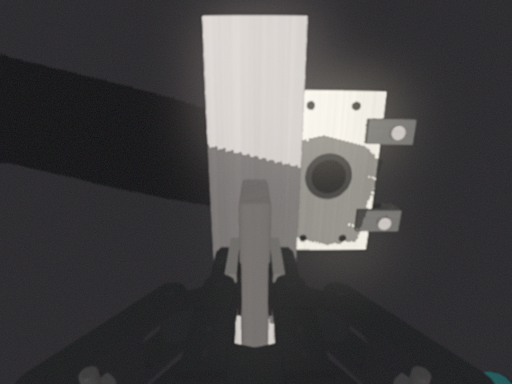

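The held blade hides the plate's front edge here because of perspective; the blade is still straight and level in the gripper. I'll lower it at the 20 mm standoff.

```bash
python3 -m jog '[{"rotation":[0,0,0],"translation":[0,0,-15],"grip":2},{"rotation":[0,0,0],"translation":[0,0,-40],"grip":2},{"rotation":[0,0,0],"translation":[0,0,-70],"grip":2},{"rotation":[0,0,0],"translation":[0,0,-100],"grip":2},{"rotation":[0,0,0],"translation":[0,0,-125],"grip":2},{"rotation":[0,0,0],"translation":[0,0,-143],"grip":2},{"rotation":[0,0,0],"translation":[0,0,-152],"grip":2},{"rotation":[0,0,0],"translation":[0,0,-156],"grip":2},{"rotation":[0,0,0],"translation":[0,0,-158],"grip":2},{"rotation":[0,0,0],"translation":[0,0,-158],"grip":2},{"rotation":[0,0,0],"translation":[0,0,-158],"grip":2}]'
python3 -m jog '[{"rotation":[0,0,0],"translation":[0,0,-0.5],"grip":2},{"rotation":[0,0,0],"translation":[0,0,-1],"grip":2},{"rotation":[0,0,0],"translation":[0,0,-1.5],"grip":2},{"rotation":[0,0,0],"translation":[0,0,-2],"grip":2},{"rotation":[0,0,0],"translation":[0,0,-2],"grip":2},{"rotation":[0,0,0],"translation":[0,0,-2],"grip":2}]'
python3 - <<'E'
from h import *
o=readout.get_obs(); print(o["ee_pos"],o["wrist_force"],o["torque"])
p,d,c=shot("wrist","w5.png"); g=p.mean(-1)
m=(abs(c[...,2]-.016)<.003)&(g>70); q=c[m]; n=np.array([-.974,.226]); t=np.array([.226,.974]); r=(q[:,:2]-[.5005,-.2465])*1000
s,l=r@n,r@t
for a in range(-20,90,10):
    k=abs(l-a)<5; print(a,k.sum(), np.percentile(s[k],[95,99]).round(1) if k.sum()>20 else "")
E
```

```text
time: 9.1
ee_pos: [0.4578, -0.2365, 0.0252]
tcp_rot: [179.9, 0.0, 77.0]
wrist_force: [-0.5, 0.3, -5.3]
opening: 0.0123
grasp_force: 107.7
time: 9.7
ee_pos: [0.4572, -0.2363, 0.0223]
tcp_rot: [-180.0, 0.0, 77.0]
wrist_force: [0.1, 0.5, -5.3]
opening: 0.0122
grasp_force: 107.7
[ 0.45722328 -0.23631985  0.02227386] [ 0.14880889  0.50056967 -5.26989426] [ 0.00459173 -0.01963763 -0.01925824]
-20 1374 [-2.6 -0.5]
-10 1029 [-1.8 -0.4]
0 998 [-1.5 -0.4]
10 1139 [-1.8 -0.4]
20 1651 [-2.5 -0.5]
30 2652 [-3.9 -0.5]
40 2501 [-1.2 45.5]
50 2533 [-3.5 -0.7]
60 2754 [-3.6 -0.8]
70 3295 [-4.2 -0.9]
80 3454 [-4.3 -1.3]
```

View pics/w5.png

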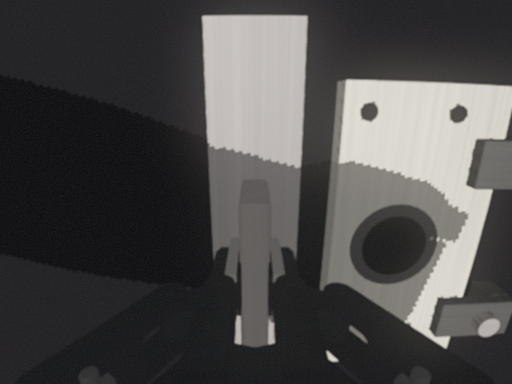

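The blade is next to the plate, its right edge at column ~300 and the plate's top edge running from (345,80) to about (322,290). I'll measure the angle between the two.

```bash
python3 - <<'E'
from h import *
o=readout.get_obs(); o["ee_pos"][:]=[.4574,-.2364,.0223]
p=cv2.imread("pics/w5.png").astype(float).mean(-1)
n=np.array([-.974,.226]); t=np.array([.226,.974])
def edge(rows,lo,hi,z,rise,nm):
    E=[]
    for v in rows:
        a,b=lo(v),hi(v); gr=np.diff(cv2.GaussianBlur(p[v:v+1],(5,1),0)[0,int(a):int(b)])*rise; k=int(np.argmax(gr))
        if 0<k<len(gr)-1 and gr[k]>2:
            y0,y1,y2=gr[k-1:k+2]; E.append([int(a)+k+.5+(y0-y2)/(2*(y0-2*y1+y2)+1e-9),v])
    W=onplane("wrist",E,z,o)[:,:2]*1000
    L=cv2.fitLine(W.astype(np.float32),cv2.DIST_HUBER,0,.01,.01).ravel(); L[:2]*=np.sign(L[1])
    ang=np.degrees(np.arctan2(-L[0],L[1])); r=(W-L[2:])@np.array([-L[1],L[0]])
    r0=(L[2:]-[500.5,-246.5]); d=L[:2]; r0=r0-d*(r0@t)/(d@t)
    print(nm,len(E),"yaw %.2f"%ang,"rms %.2f"%r.std(),"s at centre %.2f"%(r0@n))
pe=lambda v:346-(v-80)*(24/210)
edge(range(90,150),lambda v:pe(v)-5,lambda v:pe(v)+6,.016,1,"plate top edge sun")
edge(range(175,285),lambda v:pe(v)-5,lambda v:pe(v)+6,.016,1,"plate top edge shade")
be=lambda v:307-(v-16)*(10/234)
edge(range(25,150),lambda v:be(v)-7,lambda v:be(v)+7,.0113,-1,"blade hi edge sun")
edge(range(175,245),lambda v:be(v)-7,lambda v:be(v)+7,.0113,-1,"blade hi edge shade")
edge(range(25,140),lambda v:205+(v-16)*.04-8,lambda v:205+(v-16)*.04+8,.0113,1,"blade lo edge")
E
```

```text
plate top edge sun 60 yaw -13.12 rms 0.05 s at centre -0.62
plate top edge shade 59 yaw -13.26 rms 0.05 s at centre 3.60
blade hi edge sun 125 yaw -13.02 rms 0.06 s at centre 18.14
blade hi edge shade 70 yaw -12.95 rms 0.05 s at centre 18.09
blade lo edge 115 yaw -13.08 rms 0.06 s at centre 68.00
```

```bash
python3 -m jog '[{"rotation":[0,0,-0.1],"translation":[0,0,-0.5],"grip":2},{"rotation":[0,0,-0.1],"translation":[0,0,-1],"grip":2},{"rotation":[0,0,-0.1],"translation":[0,0,-1],"grip":2},{"rotation":[0,0,-0.1],"translation":[0,0,-1],"grip":2}]'
python3 -m jog '[{"rotation":[0,0,0],"translation":[4,-0.9,0],"grip":2},{"rotation":[0,0,0],"translation":[8,-1.9,0],"grip":2},{"rotation":[0,0,0],"translation":[12,-2.8,0],"grip":2},{"rotation":[0,0,0],"translation":[15,-3.5,0],"grip":2},{"rotation":[0,0,0],"translation":[16.5,-3.8,0],"grip":2},{"rotation":[0,0,0],"translation":[17,-3.9,0],"grip":2},{"rotation":[0,0,0],"translation":[17,-3.9,0],"grip":2}]'
```

```text
time: 10.15
ee_pos: [0.4572, -0.2363, 0.0213]
tcp_rot: [-180.0, -0.0, 76.9]
wrist_force: [0.7, -0.9, -4.4]
opening: 0.0122
grasp_force: 107.7
time: 10.85
ee_pos: [0.4742, -0.2402, 0.0212]
tcp_rot: [-180.0, -0.0, 76.9]
wrist_force: [0.3, 0.2, -4.1]
opening: 0.0123
grasp_force: 107.8
```

```bash
python3 -m jog '[{"rotation":[0,0,0],"translation":[0.4,-0.1,0],"grip":2},{"rotation":[0,0,0],"translation":[0.8,-0.2,0],"grip":2},{"rotation":[0,0,0],"translation":[1.2,-0.3,0],"grip":2},{"rotation":[0,0,0],"translation":[1.6,-0.4,0],"grip":2},{"rotation":[0,0,0],"translation":[1.6,-0.4,0],"grip":2}]'
python3 -c "
from h import *
o=readout.get_obs();print(o['wrist_force'],o['torque'],o['ee_pos'],o['tcp_rot'])"
```

```text
time: 11.35
ee_pos: [0.4755, -0.2405, 0.0213]
tcp_rot: [-180.0, -0.0, 76.9]
wrist_force: [-2.1, 1.0, -3.8]
opening: 0.0124
grasp_force: 107.9
[-2.13308262  0.95344576 -3.75761788] [ 0.14860175  0.49627554 -0.03384785] [ 0.47554195 -0.2405477   0.02125128] [-1.79964802e+02 -2.97993852e-04  7.68631717e+01]
```

```bash
python3 -m jog '[{"rotation":[0,0,0],"translation":[0.4,-0.1,0],"grip":2},{"rotation":[0,0,0],"translation":[0.7,-0.15,0],"grip":2},{"rotation":[0,0,0],"translation":[0.7,-0.15,0],"grip":2}]'
python3 -c "
from h import *
o=readout.get_obs();print(o['wrist_force'],o['torque'],o['ee_pos'],o['tcp_rot'])"
```

```text
time: 11.65
ee_pos: [0.4756, -0.2406, 0.0212]
tcp_rot: [-179.9, 0.0, 76.9]
wrist_force: [-6.1, 1.7, -0.3]
opening: 0.0122
grasp_force: 108.5
[-6.13875292  1.70293616 -0.2997959 ] [ 0.30511767  1.37526979 -0.04794576] [ 0.4756177  -0.24057696  0.02123924] [-1.79890621e+02  1.18580797e-03  7.68596876e+01]
```

```bash
python3 -m jog '[{"rotation":[0,0,0],"translation":[0.4,-0.1,0],"grip":2},{"rotation":[0,0,0],"translation":[0.8,-0.2,0],"grip":2},{"rotation":[0,0,0],"translation":[0.8,-0.2,0],"grip":2},{"rotation":[0,0,0],"translation":[0.8,-0.2,0],"grip":2},{"rotation":[0,0,0],"translation":[0.8,-0.2,0],"grip":2}]'
python3 - <<'E'
from h import *
from meas import meas
o=readout.get_obs();print(o['wrist_force'],o['torque'],o['ee_pos'],o['tcp_rot'])
p,d,c=shot("wrist","w6.png"); meas(c,o); shot("side","s6.png")
s=cv2.imread("pics/w6.png")[60:300,230:430]; cv2.imwrite("pics/w6c.png",cv2.resize(s,None,fx=2.5,fy=2.5))
E
```

```text
time: 12.15
ee_pos: [0.4756, -0.2406, 0.0213]
tcp_rot: [-179.8, 0.0, 76.9]
wrist_force: [-10.1, 2.4, 3.4]
opening: 0.0126
grasp_force: 109.0
[-10.14877664   2.40900604   3.39943679] [ 0.53242907  2.22029809 -0.02207036] [ 0.47564617 -0.24058419  0.02127576] [-1.79807876e+02  5.84396659e-04  7.68528703e+01]
blade top z=5.8 slope along 5.60 deg across -6.68 deg
lo at x=0: 4.3, angle -25.38
hi at x=0: 66.1, angle -20.43
end x 129.0543518361243
```

View pics/w6c.png

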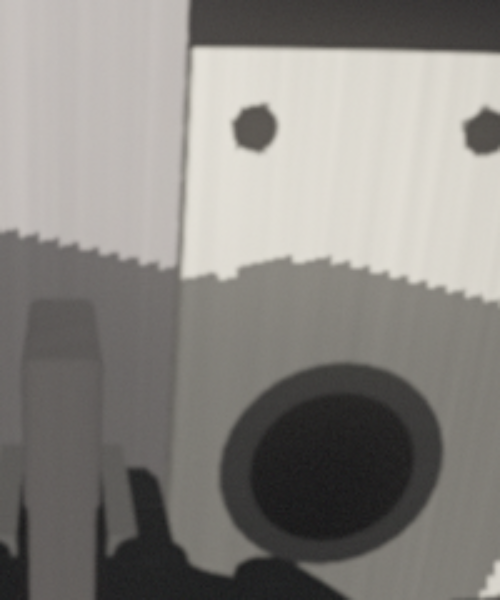

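The blade sits flush along the plate's face with no visible gap. The push is 10 N and the moment about z is close to zero. Next I hold it for about 2 s.

```bash
python3 -m jog '[{"rotation":[0,0,0],"translation":[0.3,-0.1,0],"grip":2},{"rotation":[0,0,0],"translation":[0.3,-0.1,0],"grip":2},{"rotation":[0,0,0],"translation":[0.3,-0.1,0],"grip":2},{"rotation":[0,0,0],"translation":[0.3,-0.1,0],"grip":2},{"rotation":[0,0,0],"translation":[0.3,-0.1,0],"grip":2},{"rotation":[0,0,0],"translation":[0.3,-0.1,0],"grip":2},{"rotation":[0,0,0],"translation":[0.3,-0.1,0],"grip":2},{"rotation":[0,0,0],"translation":[0.3,-0.1,0],"grip":2},{"rotation":[0,0,0],"translation":[0.3,-0.1,0],"grip":2},{"rotation":[0,0,0],"translation":[0.3,-0.1,0],"grip":2},{"rotation":[0,0,0],"translation":[0.3,-0.1,0],"grip":2},{"rotation":[0,0,0],"translation":[0.3,-0.1,0],"grip":2},{"rotation":[0,0,0],"translation":[0.3,-0.1,0],"grip":2},{"rotation":[0,0,0],"translation":[0.3,-0.1,0],"grip":2},{"rotation":[0,0,0],"translation":[0.3,-0.1,0],"grip":2},{"rotation":[0,0,0],"translation":[0.3,-0.1,0],"grip":2},{"rotation":[0,0,0],"translation":[0.3,-0.1,0],"grip":2},{"rotation":[0,0,0],"translation":[0.3,-0.1,0],"grip":2},{"rotation":[0,0,0],"translation":[0.3,-0.1,0],"grip":2},{"rotation":[0,0,0],"translation":[0.3,-0.1,0],"grip":2}]'
```

```text
time: 14.25
ee_pos: [0.4757, -0.2406, 0.0213]
tcp_rot: [-179.8, -0.0, 76.9]
wrist_force: [-12.7, 3.4, 5.6]
opening: 0.012
grasp_force: 109.2
```

```bash
python3 -m jog '[{"rotation":[0,0,0],"translation":[-3,0.7,0],"grip":2},{"rotation":[0,0,0],"translation":[-8,1.8,1],"grip":2},{"rotation":[0,0,0],"translation":[-10,2.3,5],"grip":2},{"rotation":[0,0,0],"translation":[-10,2.3,15],"grip":2},{"rotation":[0,0,0],"translation":[-10,2.3,35],"grip":2},{"rotation":[0,0,0],"translation":[-10,2.3,60],"grip":2},{"rotation":[0,0,0],"translation":[-8,1.8,85],"grip":2},{"rotation":[0,0,0],"translation":[0,0,110],"grip":2},{"rotation":[0,0,0],"translation":[10,-2.4,130],"grip":2},{"rotation":[0,0,0],"translation":[18,-4.3,142],"grip":2},{"rotation":[0,0,0],"translation":[22,-5.3,148],"grip":2},{"rotation":[0,0,0],"translation":[23,-5.5,150],"grip":2},{"rotation":[0,0,0],"translation":[23,-5.5,150],"grip":2},{"rotation":[0,0,0],"translation":[23,-5.5,150],"grip":2},{"rotation":[0,0,0],"translation":[23,-5.5,150],"grip":2},{"rotation":[0,0,0],"translation":[23,-5.5,150],"grip":2},{"rotation":[0,0,0],"translation":[23,-5.5,150],"grip":2},{"rotation":[0,0,0],"translation":[23,-5.5,150],"grip":2}]'
python3 - <<'E'
from h import *
p,d,c=shot("wrist"); o=readout.get_obs(); print(o["ee_pos"],o["tcp_rot"],o["wrist_force"],o["torque"],abs(o["qd"]).max())
from scipy.spatial.transform import Rotation as R
Rm=R.from_euler('xyz',o["tcp_rot"],degrees=True).as_matrix(); q=((c-o["ee_pos"])@Rm)*1000
b=q[(abs(q[...,1])<23)&(q[...,0]>45)&(q[...,0]<115)&(abs(q[...,2]-12)<10)]; k=np.linalg.lstsq(np.c_[b[:,:2],np.ones(len(b))],b[:,2],rcond=None)[0]
print(len(b),k[2],np.degrees(k[:2])); shot("side","s7.png")
E
```

```text
time: 16.05
ee_pos: [0.5005, -0.2465, 0.1712]
tcp_rot: [-180.0, -0.0, 76.9]
wrist_force: [-0.5, 0.3, -5.3]
opening: 0.0123
grasp_force: 108.0
[ 0.5005743  -0.24655221  0.17124493] [-1.79997389e+02 -1.88637998e-03  7.68692746e+01] [-0.38108992  0.20205595 -5.44874763] [-0.00634391 -0.00448255 -0.01663746] 0.07348355671789386
13006 11.47279603134051 [ 0.06941105 -0.03736113]
```

View pics/s7.png

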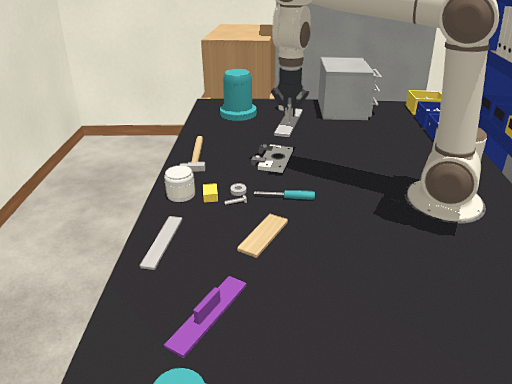

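The straightedge is held level above the plate at about (288,122). The rest is empty, and the screwdriver, bearing ring, yellow block and bolt haven't moved.

```bash
python3 -c "
from workcell import bot; print(bot.job_done())"
```

```text
the job is handed in; nothing more can be done
None
```

The job is handed in: the straightedge was pressed flush along the whole face at 10–13 N for about 2 s, then lifted, and it is now held level and steady with the blade's underside about 15 cm above the bench over that face.

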